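Third hand for fitting a charger module in a worktop outlet

TASK

Plug the charger module with the rectangular plug into the outlet box on the worktop, so that its flange lies flat on the sprung steel frame, then press it down until the frame has sunk about half of its travel (8 mm, about 12 N) and hold it there steadily for at least three seconds, so that I can drive the fixing screws. Never push the frame down to its stop, leave the module with the round flange and the other things where they are, and finish while still holding the module pressed down: do not let go.

Things in the scene. Friction and masses are not known exactly. Their poses are not given: they have to be found in the camera images.
- charger_module: Loose white charger module, standing on its plug; 0.10-0.21 kg. Origin: centre of the plug underside, z up, x along its long side. Plug 44 (x) x 32 (y) mm, 45 long, lowest 8 mm stepped to 40 x 28. Flange 70 x 56 mm, z 45-51 mm. On top a handle rib, 46 long (x), 16 thick (y), z 51-83 mm: grasp it across y. A half turn about z makes no difference.
- module_handle (a point): Point in the middle of the module's handle rib, 72 mm above its underside and 21 mm above the flange's top: a good place for the TCP in a grasp from above. Axes as the module's.
- outlet: Fixed aluminium outlet box, 120 (x) x 104 (y) x 60 mm, grey foot 130 x 114, black cable gland on its +x side. Origin: centre of its underside on the worktop, z up. In its top a rectangular socket hole, 47 (x) x 35 (y) mm, 54 deep, centred on the origin; the plug goes in with its long side along x, either way round.
- socket_mouth (a point): Centre of the socket hole's mouth in the outlet box's top, 60 mm above the worktop. Axes as the outlet box's.
- frame_top (a point): Centre of the top of the sprung steel frame, 82 mm above the worktop when free; sinks with it. Plate 88 (x) x 74 (y) x 6 mm with an opening 49 x 37 mm over the socket, on four springs, its underside 16 mm above the box top when free. The module flange comes to rest on it.
- seat_frame (a joint): How far the sprung frame is pressed down (m): 0 free, 0.016 at its stop. Spring 1.5 N per mm, so 8 mm takes about 12 N (including the module's own weight).
- round_module: Another loose white module, with a round plug (40 mm) and round flange (68 mm), same height and rib. Leave it. Origin: centre of its underside. It stands beside the charger module; the two may have changed places. (Over the hob farther left a cooker hood hangs about 0.54 m above the worktop: swing the arm in close to the robot, x of the tool up to 0.4 m, when passing it.)
- tape_roll: Roll of tape lying on the worktop, 96 mm across, 25 mm high. Leave it.
- jar: Jar of olives with a lid, 62 mm across, 86 mm high. Leave it.
- screwdriver: Screwdriver lying beyond the work. Leave it.

How it is judged:
By the outcome, as a careful person would: the job done as asked, in the order asked, and still so for the second after the job is handed in, while the arm keeps its last pose, push and grip.
It also fails if it takes over 58 s, if anything falls off the work surface, if the arm or the gripper's body presses on something with over 40 N, if the wrist force passes 120 N, or if a joint passes its speed limit or range.

ROBOT

A 6-joint arm with a two-finger parallel gripper is mounted at the origin on a cart in front of the work surface, level with it; the furniture and walls round the work are solid. World frame = base frame: x ahead of the robot, y to its left, z up, the work surface at z = 0. Lengths are in m, angles in rad, forces in N, time in s.
With the tool pointing down it reaches from about 0.375 to 0.975 m from the base axis. Payload 3.8 kg.
Tool frame: the origin (TCP) lies between the finger pads, 19 mm behind the fingertips; this is the grasp point; z points along the fingers, y is the line along which they close (so a half turn about z gives the same grasp; the last joint's range is limited). The gripper opens to 88 mm and grips with 3 to 60 N. Pads are 18 mm wide; open, the fingers measure 123 mm over their backs; the gripper's body (75 mm by 187 mm) begins 45 mm behind the grasp point.
Start: joints at [1.246, 0.264, 1.604, -0, 1.274, -0.037], TCP at [0.192, 0.647, 0.257] pointing down, gripper open.
Joint ranges: [-2.63, 2.63], [-0.94, 2.18], [0.31, 2.57], [-1.31, 4.45], [0, 2.66], [-2.55, 2.55]. Speed limits (rad/s): [2.57, 2.57, 3.14, 3.14, 3.14, 3.14].

INTERFACE

Orientations are given as a rotation vector (axis times angle).
In Python, from cell import manip, vision, job, nets gives the robot as it stands. Calls block until the motion is done:
- manip.move_pose(position, orientation): joint-space move of the TCP to a pose.
- manip.move_linear(position, rate=0.15, rot=None): straight line of the TCP; rot=None keeps the orientation; rate is the mean speed in m/s.
- manip.set_joints(angles): joint-space move.
- manip.set_gripper(opening, force=None): finger opening in m; force is the grip in N (None keeps the last); returns when the fingers have stopped.
- manip.dwell(seconds).
- manip.inverse_kinematics(position, orientation): joint angles nearest the present ones, or None.
- manip.state(): the state.
- vision.capture(name): name is "scene" or "top" or "wrist"; returns a dict with "image" (420x560x3 uint8, blue, green, red), "z_map" (420x560 float32, m along the optical axis (not along the pixel's ray), 0 where there is no reading), "intrinsics" (3x3 intrinsics, pixels), "position" and "orientation" of the camera in the world; the wrist camera has in their place "T_tool_cam" (4x4, takes a point from camera to tool coordinates, whose origin is the TCP and whose axes are the flange's). Camera axes: x right, y down, z forward; pixel columns grow to the right and rows downward; lengths in m; the calibration is good to about 2 mm. A picture is of the moment at which its call begins: read the wrist's pose just before it.
A pose or a line that the arm cannot do raises manip.IKError and nothing moves.
- job.close_job(): hands the job in; it is judged then, once.
Trained networks look in a picture, given as the dict that the camera call returned (one of the last four; its "shot" number tells which), for a name from the list of things; names that differ only in an ending like _2 or _b are one class to them, and where a whole thing is asked for, a point or a joint stands for the part that bears it (a point fixed in the world has none). Each returns a list of dicts, best first, with "p" (0 to 1); they miss things now and then, are a little off and sometimes report something else, mostly with a low value. They report only what shows in the picture. A call takes as long as a camera call.
- nets.search_frame(picture, thing): "point" ([x, y, z] in m, in the coordinates of the camera as it stood for that picture, good to about 4 mm: the middle of the surface that is visible of it).
- nets.place_of(picture, thing): "point" ([x, y, z] in m, in the coordinates of the camera as it stood for that picture, good to about 4 mm: a listed point, or the origin of a listed thing).
The state is a dict: "clock": time; "joint_pos": joint angles; "joint_velocities": joint speeds; "tau": joint torques, N m; "tool_pos": TCP position; "tcp_rot": TCP orientation; "contact_force": force on the tool from outside, world axes, zero at the start; "moment": the same for the moment, N m; "gripper_width": finger opening in m; "grasp_force": force on a finger pad.
Only numpy, scipy, OpenCV 4.12 (cv2) and the standard library are available. Lean on these libraries where they do the work, as an engineer would, in place of code of your own. Each camera call takes 0.05 s, during which the arm holds its last target. There are 200 camera calls.

## Working session

There is one attempt and no reset: what is moved stays moved. The work goes in short steps, each a Python script; the robot and the scene stay as the last script left them, time stands still between calls to the robot, and variables do not carry over. Pictures are saved under pics/ and viewed, at most 10 in all, crops included, and the job is handed in when it is done.

```bash
mkdir -p pics; ls; cat > h.py <<'E'
import numpy as np, cv2
from scipy.spatial.transform import Rotation as R
from cell import manip, vision, job, nets
def cap(n):
    s=manip.state(); p=vision.capture(n)
    if n=="wrist":
        T=np.eye(4);T[:3,:3]=R.from_rotvec(s["tcp_rot"]).as_matrix();T[:3,3]=s["tool_pos"]
        p["T"]=T@np.array(p["T_tool_cam"])
    else:
        T=np.eye(4);o=np.array(p["orientation"]);T[:3,:3]=o if o.shape==(3,3) else R.from_rotvec(o).as_matrix();T[:3,3]=p["position"];p["T"]=T
    return p
def w(p,c): return p["T"][:3,:3]@np.array(c)+p["T"][:3,3]
def cloud(p):
    z=p["z_map"];K=np.array(p["intrinsics"]);v,u=np.mgrid[:z.shape[0],:z.shape[1]]
    P=np.stack([(u-K[0,2])/K[0,0]*z,(v-K[1,2])/K[1,1]*z,z],-1)
    W=P@p["T"][:3,:3].T+p["T"][:3,3];W[z==0]=np.nan
    return W
def pix(p,X):
    c=p["T"][:3,:3].T@(np.array(X)-p["T"][:3,3]);q=np.array(p["intrinsics"])@c;return q[:2]/q[2]
E
cat > a.py <<'E'
from h import *
np.set_printoptions(precision=4,suppress=True)
s=manip.state();print(s["clock"],s["tcp_rot"])
ims=[]
for n in ["scene","top","wrist"]:
    p=cap(n);cv2.imwrite(f"pics/{n}0.png",p["image"]);print(n,p["T"][:3,3],p["T"][:3,2])
    for t in ["charger_module","module_handle","round_module","outlet","socket_mouth","frame_top","tape_roll","jar"]:
        for d in nets.place_of(p,t)[:2]: print(n,t,round(d["p"],2),w(p,d["point"]),pix(p,w(p,d["point"])))
    ims.append(p["image"])
cv2.imwrite("pics/all0.png",cv2.resize(np.vstack([np.hstack(ims[:2]),np.hstack([ims[2],ims[2]*0])]),(800,600)))
E
python3 a.py
```

```text
cell.py
pics
0.0 [-0.4504 -3.1087  0.0033]
scene [0.222  0.5106 0.7772] [ 0.3242 -0.6418 -0.695 ]
scene charger_module 0.69 [ 0.4756 -0.0103  0.004 ] [291.3255 284.0421]
scene module_handle 0.92 [ 0.4765 -0.0093  0.072 ] [290.3411 261.7113]
scene module_handle 0.25 [ 0.6604 -0.334   0.003 ] [279.9072 162.237 ]
scene round_module 0.66 [0.4629 0.0943 0.0031] [272.5899 329.8164]
scene outlet 0.62 [ 0.5164 -0.2534  0.0039] [320.9901 199.2542]
scene outlet 0.5 [ 0.478  -0.0107  0.0028] [290.2772 283.8405]
scene socket_mouth 0.72 [ 0.5168 -0.2603  0.0652] [323.023  176.8869]
scene frame_top 0.6 [ 0.5114 -0.2583  0.0823] [325.267  172.1488]
scene tape_roll 0.78 [ 0.661  -0.0782 -0.0002] [226.6666 232.0551]
scene jar 0.71 [ 0.6564 -0.3293  0.0046] [280.4948 163.2704]
top [ 0.4836 -0.1218  1.1063] [ 0.0795  0.007  -0.9968]
top charger_module 0.87 [ 0.4773 -0.0122  0.0019] [236.6565 251.3174]
top module_handle 0.95 [ 0.4768 -0.0107  0.0714] [232.4421 251.695 ]
top round_module 0.61 [ 0.4609  0.0984 -0.0025] [185.334  258.4172]
top socket_mouth 0.7 [ 0.5136 -0.2557  0.0615] [353.8166 234.7392]
top frame_top 0.7 [ 0.512  -0.2595  0.0804] [356.9567 235.2872]
top tape_roll 0.73 [ 0.6578 -0.0721 -0.0017] [265.7264 168.432 ]
top jar 0.66 [ 0.6565 -0.3358 -0.0004] [387.0661 170.0185]
wrist [0.121  0.6673 0.3848] [ 0.2686 -0.0788 -0.96  ]
```

View pics/all0.png

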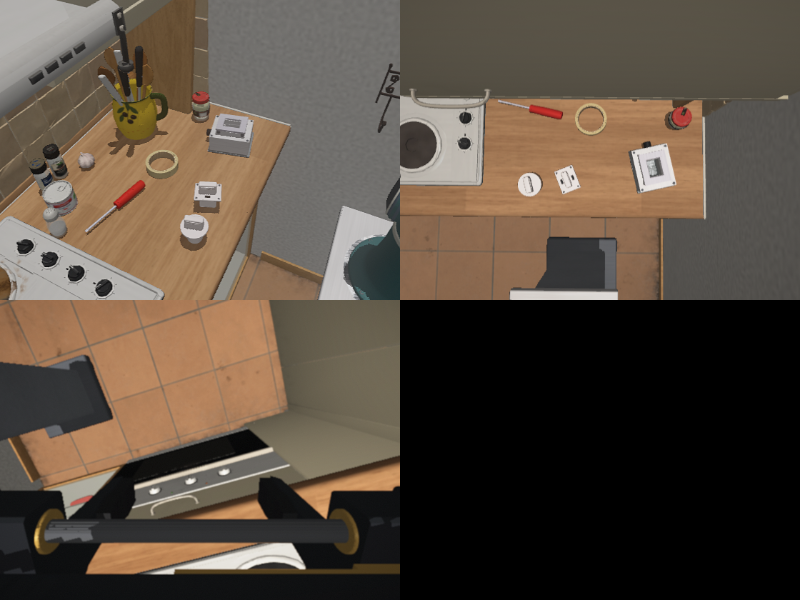

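The wide pictures match the networks. In the scene image the square-flange charger is at (290,262), the round module at about (272,320) and the outlet at (323,175). Next I'll get yaw angles from the depth data.

```bash
cat >> h.py <<'E'
def rect(p,c,r,z0,z1,hi=None):
    W=cloud(p);m=(np.hypot(W[...,0]-c[0],W[...,1]-c[1])<r)&(W[...,2]>z0)&(W[...,2]<z1)
    P=W[m]
    if len(P)<10: return len(P)
    (cx,cy),(a,b),t=cv2.minAreaRect((P[:,:2]*1000).astype(np.float32))
    if a<b: a,b,t=b,a,t+90
    return len(P),np.round([cx,cy,a,b,(t+90)%180-90,np.median(P[:,2])*1000],1)
E
cat > b.py <<'E'
from h import *
for n in ["top","scene"]:
    p=cap(n)
    print(n,"flange",rect(p,(.477,-.011),.05,.04,.06),"rib",rect(p,(.477,-.011),.05,.074,.095))
    print("frame",rect(p,(.513,-.258),.065,.074,.092),"box",rect(p,(.513,-.258),.09,.05,.068))
s=manip.state();M=R.from_rotvec(s["tcp_rot"]).as_matrix();print(M.round(3));print(np.round(cap("wrist")["T_tool_cam"],3))
E
python3 b.py
```

```text
top flange (718, array([479.2, -11.1,  69.9,  56.1,  22.3,  50.9])) rib (201, array([479. , -11. ,  45.5,  18. ,  23.6,  82.7]))
frame (1210, array([ 515.1, -257.7,   88. ,   74.6,   12.9,   82.2])) box (1473, array([ 515.2, -258.1,  120.2,  104.8,   12.7,   60.3]))
scene flange (630, array([475.7, -10.3,  69.8,  59.8,  21.7,  52.9])) rib (253, array([475.3, -10. ,  44.2,  18.3,  21.6,  83.7]))
frame (787, array([ 511.7, -257.6,   88.3,   80.1,   13.4,   83.9])) box (1291, array([ 511.8, -257.5,  120.4,  109. ,   13.3,   61.8]))
[[-0.959  0.284 -0.   ]
 [ 0.284  0.959 -0.   ]
 [ 0.    -0.    -1.   ]]
[[ 0.    -0.96  -0.28   0.073]
 [ 1.    -0.     0.001 -0.001]
 [-0.001 -0.28   0.96  -0.127]
 [ 0.     0.     0.     1.   ]]
```

```bash
cat >> h.py <<'E'
def ori(yawdeg): return (R.from_euler("z",yawdeg,degrees=True)*R.from_matrix(np.diag([-1.,1,-1]))).as_rotvec()
E
cat > c.py <<'E'
from h import *
for y in (22.3,202.3,-157.7,13,193): 
    for pos in ([.477,-.0105,.22],[.5135,-.2577,.13]):
        q=manip.inverse_kinematics(pos,ori(y));print(y,None if q is None else np.round(q,2))
q=manip.inverse_kinematics([.13,.40,.28],ori(-16.5));print(q)
manip.move_pose([.13,.40,.28],ori(-16.5))
print(manip.state()["clock"])
manip.move_pose([.477,-.0105,.22],ori(22.3-180))
s=manip.state();print(s["clock"],s["joint_pos"],s["tool_pos"],s["contact_force"])
p=cap("wrist");cv2.imwrite("pics/w1.png",p["image"])
print("flange",rect(p,(.477,-.011),.05,.04,.06),"rib",rect(p,(.477,-.011),.05,.074,.095))
for t in ["charger_module","module_handle"]:
    for d in nets.place_of(p,t)[:2]: print(t,round(d["p"],2),w(p,d["point"]))
E
python3 c.py
```

```text
22.3 [-0.07 -0.09  2.06  0.    1.17 -2.03]
22.3 [-0.51  0.19  1.95  0.    1.01 -2.47]
202.3 [-0.07 -0.09  2.06  0.    1.17  1.11]
202.3 [-0.51  0.19  1.95  0.    1.01  0.67]
-157.7 [-0.07 -0.09  2.06  0.    1.17  1.11]
-157.7 [-0.51  0.19  1.95  0.    1.01  0.67]
13 [-0.07 -0.09  2.06 -0.    1.17 -1.87]
13 [-0.51  0.19  1.95 -0.    1.01 -2.31]
193 [-0.07 -0.09  2.06 -0.    1.17  1.27]
193 [-0.51  0.19  1.95 -0.    1.01  0.84]
[ 1.19732792e+00 -2.50960323e-01  2.08043162e+00 -4.44089210e-16
  1.31212136e+00 -8.54890803e-02]
2.5
4.45 [-7.28879227e-02 -8.82312044e-02  2.05599423e+00  3.73621383e-04
  1.17388031e+00  1.10709623e+00] [ 0.47705399 -0.00975579  0.22003751] [-0.77840343  0.35030817  0.331901  ]
flange (2956, array([474.8, -10.2,  69.3,  56. ,  22.1,  51.2])) rib (1005, array([475.1, -10.3,  45.5,  17.7,  21.9,  82.8]))
charger_module 0.62 [ 0.47331436 -0.00848421  0.00058696]
module_handle 0.57 [ 0.4748696  -0.01260479  0.07168086]
```

View pics/w1.png

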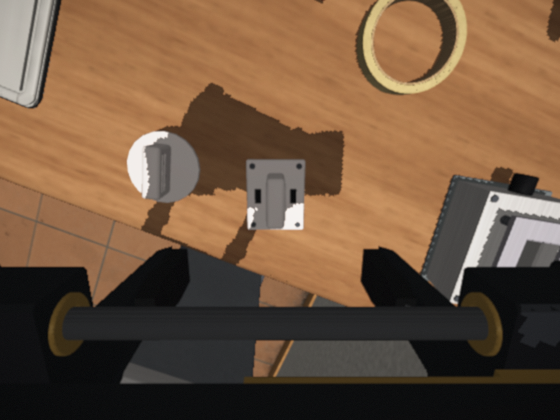

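The wrist view shows the charger with its rectangular flange at (275,195) and the round module at (163,167). Flange and rib measure as specified. Next I'll measure the outlet from the same relative camera pose, so bias cancels, then grasp.

```bash
cat > d.py <<'E'
from h import *
manip.move_pose([.5125,-.2577,.22],ori(13-180)); manip.dwell(.2)
p=cap("wrist");cv2.imwrite("pics/w2.png",p["image"])
print("frame",rect(p,(.513,-.258),.065,.074,.092),"box",rect(p,(.513,-.258),.09,.05,.068),"in",rect(p,(.513,-.258),.02,-.01,.05))
for t in ["socket_mouth","frame_top"]:
    for d in nets.place_of(p,t)[:1]: print(t,round(d["p"],2),w(p,d["point"]))
manip.set_gripper(.05)
manip.move_pose([.475,-.0102,.20],ori(22-180)); manip.dwell(.2)
p=cap("wrist")
print("flange",rect(p,(.477,-.011),.05,.04,.06),"rib",rect(p,(.477,-.011),.05,.074,.095))
s=manip.state();print(s["clock"],s["tool_pos"],s["contact_force"])
E
python3 d.py
```

```text
frame (6169, array([ 510.4, -257.3,   88.7,   74.3,   12.7,   82.2])) box (6084, array([ 510.3, -257.1,  120.4,  104.3,   12.7,   60.2])) in (782, array([ 507.9, -258.6,   36.8,   29.7,  -70.5,    6.4]))
socket_mouth 0.66 [ 0.51121291 -0.26385051  0.06329666]
flange (3363, array([475. , -10.1,  69.6,  56.1,  22.1,  51.2])) rib (1163, array([475.2, -10.1,  45.2,  17.6,  21.4,  82.8]))
7.875 [ 0.47546709 -0.01123595  0.20011144] [ 0.18615816 -0.31741393 -0.17322921]
```

View pics/w2.png

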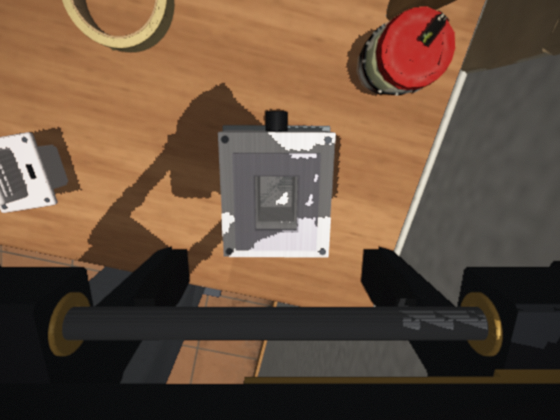

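The frame and socket opening are clear at (276,198), with the gland on the far side, and all sizes match. The outlet is at about (0.5104,-0.2572) with yaw 12.7°. I'll grasp now.

```bash
cat > e.py <<'E'
from h import *
manip.move_linear([.475,-.0102,.073],rate=.12)
s=manip.state();print(s["clock"],s["tool_pos"],s["contact_force"])
manip.set_gripper(0,force=50)
s=manip.state();print(s["clock"],s["tool_pos"],s["gripper_width"],s["grasp_force"],s["contact_force"],s["moment"])
manip.move_linear([.475,-.0102,.20],rate=.15)
s=manip.state();print(s["clock"],s["tool_pos"],s["gripper_width"],s["grasp_force"],s["contact_force"])
print("top",rect(cap("top"),s["tool_pos"],.06,.15,.2))
p=cap("scene");cv2.imwrite("pics/s3.png",p["image"]);W=cloud(p)
print("flange",rect(p,s["tool_pos"],.05,.165,.182))
p=cap("wrist");cv2.imwrite("pics/w3.png",p["image"]);print("wr",rect(p,s["tool_pos"],.05,.15,.182))
cv2.imwrite("pics/sw3.png",np.hstack([cv2.imread("pics/s3.png")[100:420,130:430],cv2.imread("pics/w3.png")[100:420,80:480]]))
E
python3 e.py
```

```text
9.0833 [ 0.47578439 -0.01026866  0.0737458 ] [0.65765154 0.22024866 0.09169592]
9.6917 [ 0.47511415 -0.010217    0.07313525] 0.015780030927303287 49.967703921720386 [-0.03571955  0.13469503  0.97838083] [-0.0005215   0.1927492  -0.02883755]
10.6917 [ 0.47408873 -0.01015974  0.19878846] 0.015288688180739514 49.96838293969631 [ 0.51470885  1.31096299 -2.38457469]
top 0
flange (193, array([456.9,   1.6,  85.1,  42.2,  57.3, 177.3]))
wr (5487, array([488.3,  -3.9,  56.2,  39.1, -67.2, 176.4]))
```

View pics/sw3.png

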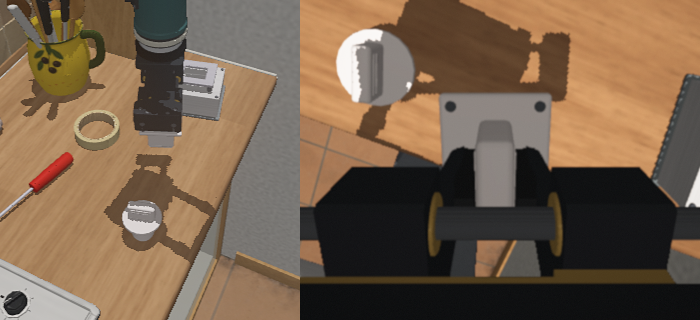

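The charger is gripped squarely in the wrist view and the round module is untouched. I'll measure the module's pose in the hand, then carry it over the socket.

```bash
cat >> h.py <<'E'
def inhand(p):
    T=np.array(p["T_tool_cam"]);q=dict(p);q["T"]=T;W=cloud(q)
    m=(abs(W[...,2]-.0215)<.006)&(W[...,0]<.05)&(W[...,0]>-.06)&(abs(W[...,1])<.045)
    P=W[m];A=np.c_[P[:,:2],np.ones(len(P))];c=np.linalg.lstsq(A,P[:,2],rcond=None)[0]
    (cx,cy),(a,b),t=cv2.minAreaRect((P[:,:2]*1000).astype(np.float32))
    f=P[(abs(P[:,1])<.02)]
    return dict(n=len(P),xmin=P[:,0].min()*1e3,xmax=P[:,0].max()*1e3,ymin=P[:,1].min()*1e3,ymax=P[:,1].max()*1e3,plane=c.round(4),rect=np.round([a,b,t],1))
E
cat > f.py <<'E'
from h import *
print(inhand(cap("wrist")))
manip.move_pose([.5104,-.2572,.19],ori(12.7-180)); manip.dwell(.3)
s=manip.state();print(s["clock"],s["tool_pos"],R.from_rotvec(s["tcp_rot"]).as_matrix().round(4).tolist(),s["gripper_width"],s["contact_force"],s["moment"])
p=cap("wrist");cv2.imwrite("pics/w4.png",p["image"]);print(inhand(p))
print("box",rect(p,(.513,-.258),.09,.05,.068),"frame",rect(p,(.513,-.258),.09,.076,.088))
E
python3 f.py
```

```text
{'n': 5527, 'xmin': np.float64(-4.202595175799795), 'xmax': np.float64(35.1780826972177), 'ymin': np.float64(-28.674045412445054), 'ymax': np.float64(27.758753267824922), 'plane': array([ 0.0283, -0.0026,  0.0213]), 'rect': array([56.4, 39.3, 89.7])}
12.175 [ 0.51070452 -0.25601131  0.19026803] [[0.9751, 0.2216, 0.0004], [0.2216, -0.9751, -0.0], [0.0004, 0.0001, -1.0]] 0.015785684529440316 [ 0.05029605  0.29334406 -2.40698714] [-0.04259757  0.17826072 -0.00101251]
{'n': 5522, 'xmin': np.float64(-4.230648759779535), 'xmax': np.float64(35.08962563475438), 'ymin': np.float64(-28.235921010087726), 'ymax': np.float64(27.884206810182185), 'plane': array([ 0.0277, -0.004 ,  0.0214]), 'rect': array([56.1, 39.2, 89.7])}
box (4899, array([ 510.8, -257.2,  119.4,  104.4,   12.8,   60.3])) frame (3154, array([ 539.5, -250.6,   74.1,   29. ,  -77.2,   82.2]))
```

View pics/w4.png

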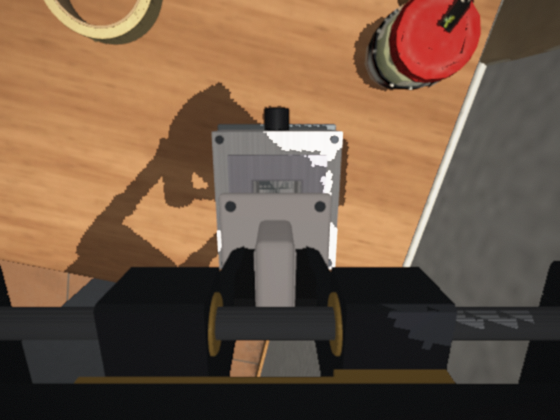

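```bash
cat > g.py <<'E'
from h import *
p=cap("wrist")
def plane(z0,z1,c=(.511,-.257)):
    W=cloud(p);m=(np.hypot(W[...,0]-c[0],W[...,1]-c[1])<.09)&(W[...,2]>z0)&(W[...,2]<z1);P=W[m]
    a=np.linalg.lstsq(np.c_[P[:,:2]-c,np.ones(len(P))],P[:,2],rcond=None)[0]
    u=np.array([np.cos(np.radians(12.7)),np.sin(np.radians(12.7))]);return a.round(4),"slope along x",round(a[:2]@u,4),"y",round(a[:2]@[-u[1],u[0]],4)
print("frame",plane(.076,.088),"box",plane(.054,.066),"flange",plane(.16,.175))
s=manip.state();print(s["tool_pos"])
E
python3 g.py
```

```text
frame (array([-0.0011,  0.0008,  0.0822]), 'slope along x', np.float64(-0.0009), 'y', np.float64(0.001)) box (array([-0.0008,  0.0003,  0.0603]), 'slope along x', np.float64(-0.0008), 'y', np.float64(0.0005)) flange (array([-0.0272, -0.0096,  0.1689]), 'slope along x', np.float64(-0.0286), 'y', np.float64(-0.0034))
[ 0.51064053 -0.25643382  0.19023327]
```

The 1.6° tilt in the grip is real, because the frame reads level in the same image. I'll level it by tilting the tool, then descend in steps while watching the force.

```bash
cat >> h.py <<'E'
def tori(yaw,tilt): # tilt about outlet y
    return (R.from_euler("z",yaw,degrees=True)*R.from_rotvec([0,tilt,0])*R.from_matrix(np.diag([1.,-1,-1]))).as_rotvec()
ROT=tori(12.7,-0.0277); C=np.array([.5106,-.2572])
def st(tag=""):
    s=manip.state();print(tag,round(s["clock"],2),np.round(np.array(s["tool_pos"])*1e3,1),"F",np.round(s["contact_force"],1),"M",np.round(s["moment"],2),"w",round(s["gripper_width"]*1e3,2));return s
E
cat > i.py <<'E'
from h import *
cmd=np.r_[C,.165]
for k in range(3):
    manip.move_linear(cmd,rate=.06,rot=ROT); manip.dwell(.15); s=st(k)
    cmd[:2]+=C-np.array(s["tool_pos"])[:2]
p=cap("wrist");print(inhand(p))
W=cloud(p);m=(np.hypot(W[...,0]-.511,W[...,1]+.257)<.06)&(W[...,2]>.13)&(W[...,2]<.152);P=W[m];print(np.linalg.lstsq(np.c_[P[:,:2],np.ones(len(P))],P[:,2],rcond=None)[0].round(4))
for z in (.148,.138,.130):
    cmd[2]=z; manip.move_linear(cmd,rate=.05); s=st(z)
    if s["contact_force"][2]>3 or np.hypot(*s["contact_force"][:2])>6: print("stop");break
np.save("cmd.npy",cmd)
E
python3 i.py
```

```text
0 12.99 [ 511.  -257.5  165.5] F [ 0.2 -0.  -1.5] M [-0.04  0.19  0.03] w 15.69
1 13.39 [ 510.3 -256.9  165.1] F [-0.7  0.8 -2.3] M [ 0.    0.15 -0.  ] w 15.73
2 13.79 [ 510.6 -257.2  165. ] F [ 0.1  1.3 -1.8] M [-0.06  0.18 -0.04] w 15.69
{'n': 5530, 'xmin': np.float64(-4.247963567775667), 'xmax': np.float64(35.13242045723675), 'ymin': np.float64(-28.294353496882295), 'ymax': np.float64(28.009004960976895), 'plane': array([ 0.0279, -0.0027,  0.0213]), 'rect': array([56.4, 39.2, 89.8])}
[-0.0187 -0.007   0.152 ]
0.148 14.33 [ 510.2 -257.   147.3] F [ 0.   0.6 -1.6] M [-0.03  0.15 -0.02] w 15.19
0.138 14.68 [ 510.2 -257.   137.4] F [-0.9 -0.4 -3. ] M [-0.    0.17 -0.05] w 15.78
0.13 14.99 [ 510.2 -257.   129.4] F [-1.3 -0.9 -2.3] M [-0.05  0.15  0.01] w 15.9
```

No contact force so far. I'll continue down to flange contact.

```bash
cat > j.py <<'E'
from h import *
s=manip.state();print(R.from_rotvec(s["tcp_rot"]).as_matrix()[:,2].round(4))
cmd=np.load("cmd.npy")
for z in (.124,.118,.114,.111,.109,.107):
    cmd[2]=z; manip.move_linear(cmd,rate=.04); s=st(z); np.save("cmd.npy",cmd)
    if s["contact_force"][2]>4 or np.hypot(*s["contact_force"][:2])>8: print("stop");break
manip.dwell(.3);s=st()
p=cap("wrist");cv2.imwrite("pics/w5.png",p["image"]);print(inhand(p),"frame",rect(p,(.511,-.257),.075,.070,.0845))
E
python3 j.py
```

```text
[ 0.026   0.0067 -0.9996]
0.124 15.29 [ 511.5 -257.9  126.1] F [-3.6  0.8  8.7] M [0.28 0.61 0.04] w 15.67
stop
 15.59 [ 511.5 -257.9  126.1] F [-2.7  0.5  7.5] M [0.27 0.56 0.04] w 15.13
{'n': 5528, 'xmin': np.float64(-4.392012906288739), 'xmax': np.float64(35.08277741586759), 'ymin': np.float64(-28.459185937907463), 'ymax': np.float64(27.865129070367118), 'plane': array([ 0.0254, -0.0013,  0.0213]), 'rect': array([56.2, 39.3, 89.2])} frame (4285, array([ 524.6, -254.2,   74.4,   59.8,  -77.1,   82.2]))
```

View pics/w5.png

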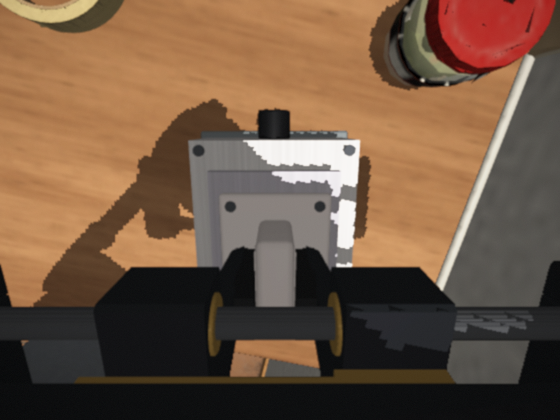

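The plug step (8 mm up) has caught on the hole's edge. The force and moment put the contact at the -x,+y corner. I'll lift slightly, shift towards +x,-y in the outlet frame, and search with light force.

```bash
cat > k.py <<'E'
from h import *
cmd=np.load("cmd.npy");a=np.radians(12.7);U=np.array([[np.cos(a),np.sin(a)],[-np.sin(a),np.cos(a)]])
cmd[2]=.129;manip.move_linear(cmd,rate=.05);base=cmd[:2].copy();st("up")
for dx,dy in [(1,-1),(1.6,-1.6),(2.2,-1),(1,-2.2),(2.4,-2.4)]:
    cmd[:2]=base+np.array([dx,dy])@U*1e-3
    cmd[2]=.129;manip.move_linear(cmd,rate=.05);st("above")
    cmd[2]=.1235;manip.move_linear(cmd,rate=.04);s=st((dx,dy))
    np.save("cmd.npy",cmd)
    if s["contact_force"][2]<3: print("in");break
E
python3 k.py
```

```text
up 15.89 [ 510.9 -257.4  129.3] F [ 0.3  0.1 -3. ] M [-0.04  0.17  0.03] w 15.93
above 16.14 [ 511.6 -257.9  128.5] F [-0.1 -0.2 -2.6] M [-0.02  0.2  -0.08] w 15.73
(1, -1) 16.43 [ 512.4 -258.5  126.2] F [-5.8  1.6 12.9] M [0.45 1.04 0.11] w 15.66
above 16.69 [ 512.4 -258.4  128.7] F [ 0.8 -0.2 -1.2] M [-0.06  0.25  0.05] w 15.78
(1.6, -1.6) 16.98 [ 512.5 -259.   126. ] F [-9.2  1.1 17.2] M [0.56 1.4  0.06] w 15.69
above 17.23 [ 512.5 -257.7  128.3] F [-3.  -2.  -1.2] M [-0.22  0.62 -0.  ] w 15.73
(2.2, -1) 17.52 [ 512.7 -258.2  126.2] F [-12.9   2.2  19.8] M [0.52 2.06 0.11] w 15.95
above 17.78 [ 512.4 -259.1  128.4] F [-0.2 -0.4 -1.8] M [-0.04  0.21 -0.04] w 15.62
(1, -2.2) 18.07 [ 512.3 -259.4  125.8] F [-8.4  2.  17. ] M [ 0.63  1.32 -0.23] w 15.44
above 18.33 [ 512.7 -258.8  127.9] F [-3.1 -0.  -0.6] M [-0.11  0.79  0.01] w 15.65
(2.4, -2.4) 18.62 [ 512.8 -259.2  126.1] F [-13.1   2.8  20.5] M [0.75 2.21 0.02] w 15.39
```

The lateral forces show that reading was wrong: Fx=-3 N at x≈512.5 means the plug tip is already against the +x wall. I'll probe the hole walls gently with the stepped tip to find the hole's centre directly.

```bash
cat > l.py <<'E'
from h import *
a=np.radians(12.7);U=np.array([[np.cos(a),np.sin(a)],[-np.sin(a),np.cos(a)]])
C0=np.array([.5102,-.2570]); Z=.1285
def go(o,rate=.03): manip.move_linear(np.r_[C0+np.array(o)@U*1e-3,Z],rate=rate);s=manip.state();return U@(np.array(s["tool_pos"][:2])-C0)*1e3,U@np.array(s["contact_force"][:2]),s
cmd=np.load("cmd.npy");cmd[2]=.131;manip.move_linear(cmd,rate=.06)
go([0,0],.06)
ctr=np.zeros(2)
for ax in (0,1):
    hit=[]
    for sg in (1,-1):
        for k in range(1,9):
            o=ctr.copy();o[ax]+=sg*k*.7
            pos,f,s=go(o)
            if abs(f[ax])>3: break
        print("xy"[ax],sg,k,pos.round(2),f.round(1),s["contact_force"][2].round(1),round(s["clock"],2));hit.append(pos[ax])
        go(ctr)
    ctr[ax]=np.mean(hit)
go(ctr);s=st("centre");print(ctr,C0+ctr@U*1e-3);np.save("ctr.npy",C0+ctr@U*1e-3)
E
python3 l.py
```

```text
x 1 4 [2.13 0.02] [-4.  -0.8] -1.6 20.14
x -1 6 [-3.47 -0.08] [4.7 0.6] -3.1 21.89
y 1 4 [-0.62  2.04] [-0.9 -3.9] -3.1 23.18
y -1 6 [-0.74 -3.46] [0.6 4.2] -1.9 24.93
centre 25.48 [ 509.8 -258.2  128.7] F [ 0.3 -0.2 -1.3] M [0.01 0.13 0.05] w 15.43
[-0.67347407 -0.71341882] [ 0.50969985 -0.25784403]
```

```bash
cat > m.py <<'E'
from h import *
c=np.load("ctr.npy");cmd=np.r_[c,.1285]
s=st("0");cmd[:2]+=c-np.array(s["tool_pos"])[:2]
for z in (.126,.1245,.123,.120,.116,.112):
    cmd[2]=z; manip.move_linear(cmd,rate=.04); s=st(z); np.save("cmd.npy",cmd)
    if s["contact_force"][2]>5 or np.hypot(*s["contact_force"][:2])>8: print("stop");break
p=cap("wrist");print(inhand(p))
E
python3 m.py
```

```text
0 25.48 [ 509.8 -258.2  128.7] F [ 0.3 -0.2 -1.3] M [0.01 0.13 0.05] w 15.43
0.126 25.73 [ 509.3 -257.4  125.6] F [ 0.  -0.3 -2.2] M [-0.04  0.19 -0.  ] w 15.59
0.1245 25.98 [ 509.4 -257.4  124.3] F [ 0.4 -0.9 -2. ] M [-0.03  0.23  0.01] w 15.52
0.123 26.23 [ 509.5 -257.5  122.9] F [-0.1 -0.4 -2.5] M [ 0.01  0.19 -0.01] w 15.3
0.12 26.48 [ 509.3 -257.4  119.7] F [ 0.4 -0.8 -2.4] M [-0.03  0.19  0.02] w 15.83
0.116 26.73 [ 509.2 -257.3  115.5] F [-0.6  0.2 -1.5] M [-0.01  0.2  -0.01] w 15.47
0.112 26.98 [ 509.3 -257.3  111.6] F [-0.4 -0.6 -2.3] M [-0.05  0.21  0.01] w 15.72
{'n': 5531, 'xmin': np.float64(-5.745833040895238), 'xmax': np.float64(35.041860372620235), 'ymin': np.float64(-28.421492618003548), 'ymax': np.float64(33.56988257758942), 'plane': array([0.0271, 0.0012, 0.0212]), 'rect': array([40.6, 62.1,  0.4])}
```

It's inserted without force. Now I'll press step by step, checking frame height by depth and force.

```bash
cat >> h.py <<'E'
def frameh(p,c=(.5095,-.2574)):
    a=np.radians(12.7);W=cloud(p);d=W[...,:2]-np.array(c);x=d@[np.cos(a),np.sin(a)];y=d@[-np.sin(a),np.cos(a)]
    m=(x>.0375)&(x<.0425)&(abs(y)<.032);f=(x>.02)&(x<.033)&(abs(y)<.022)
    fl=W[f];fl=fl[abs(fl[:,2]-np.nanmedian(fl[:,2]))<.004];b=(x>.049)&(x<.056)&(abs(y)<.04)
    A=np.linalg.lstsq(np.c_[x[f],y[f],np.ones(f.sum())],W[f][:,2],rcond=None)[0] if np.isfinite(W[f]).all() else None
    return "frame",round(np.nanmedian(W[m][:,2])*1e3,2),"flange top",round(np.median(fl[:,2])*1e3,2),"box",round(np.nanmedian(W[b][:,2])*1e3,2),"fl slope",A
E
cat > n.py <<'E'
from h import *
cmd=np.load("cmd.npy");print(frameh(cap("wrist")))
for z in (.109,.107,.105,.103,.1015):
    cmd[2]=z; manip.move_linear(cmd,rate=.03); s=st(z); np.save("cmd.npy",cmd)
    if s["contact_force"][2]>9 or np.hypot(*s["contact_force"][:2])>12: print("stop");break
manip.dwell(.2);st();p=cap("wrist");print(frameh(p),inhand(p)["plane"]);cv2.imwrite("pics/w6.png",p["image"])
E
python3 n.py
```

```text
('frame', np.float64(82.15), 'flange top', np.float64(174.63), 'box', np.float64(60.13), 'fl slope', array([-0.9895388 , -0.00113673,  0.18452643]))
0.109 27.32 [ 510.  -257.8  109.4] F [0.7 0.4 1.1] M [-0.04  0.11 -0.02] w 15.7
0.107 27.57 [ 510.1 -257.8  107.6] F [ 0.2 -0.1  3.1] M [-0.06  0.2   0.04] w 15.59
0.105 27.82 [ 510.1 -257.8  105.7] F [0.  0.8 6.1] M [0.02 0.31 0.  ] w 15.64
0.103 28.07 [ 510.2 -257.8  104.1] F [-0.5  1.1  7.6] M [0.13 0.52 0.  ] w 15.54
0.1015 28.32 [ 510.3 -257.8  102.9] F [-1.2  0.8  9.7] M [0.14 0.58 0.02] w 15.45
stop
 28.52 [ 510.3 -257.8  103. ] F [-1.   1.6  8.8] M [ 0.14  0.66 -0.01] w 15.94
('frame', np.float64(74.73), 'flange top', np.float64(166.61), 'box', np.float64(60.21), 'fl slope', array([-2.22970208,  0.03040245,  0.21303135])) [0.02   0.0014 0.0217]
```

View pics/w6.png

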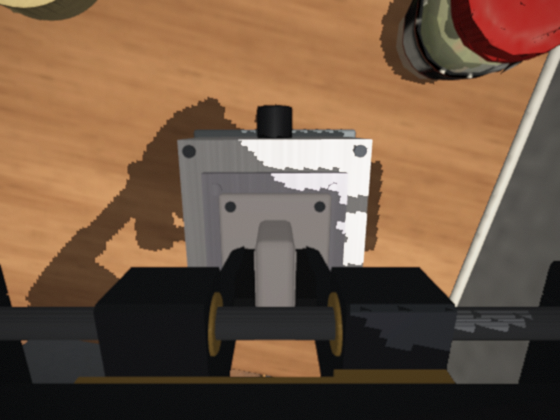

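```bash
cat >> h.py <<'E'
def flange(p,c=(.5098,-.2577)):
    a=np.radians(12.7);W=cloud(p);q=dict(p);q["T"]=np.array(p["T_tool_cam"]);L=cloud(q)
    m=(abs(L[...,2]-.0215)<.003)&(L[...,0]<.0345)&(L[...,0]>.0)&(abs(L[...,1])<.0265)&(abs(L[...,1])>.011)
    P=W[m];d=P[:,:2]-c;x=d@[np.cos(a),np.sin(a)];y=d@[-np.sin(a),np.cos(a)]
    A=np.linalg.lstsq(np.c_[x,y,np.ones(len(x))],P[:,2],rcond=None)[0];r=P[:,2]-np.c_[x,y,np.ones(len(x))]@A
    k=abs(r)<.001;A=np.linalg.lstsq(np.c_[x,y,np.ones(len(x))][k],P[k,2],rcond=None)[0];return k.sum(),A.round(4)
E
cat > o.py <<'E'
from h import *
s=st();p=cap("wrist");print(frameh(p)[:6],flange(p),R.from_rotvec(s["tcp_rot"]).as_matrix()[:,2].round(4), inhand(p)["plane"])
E
python3 o.py
```

```text
28.57 [ 510.2 -257.8  102.9] F [-0.2  1.5  9.7] M [ 0.13  0.63 -0.02] w 15.8
('frame', np.float64(74.7), 'flange top', np.float64(166.57), 'box', np.float64(60.19)) (np.int64(3037), array([0.014 , 0.0016, 0.0812])) [ 0.0283  0.0054 -0.9996] [ 0.0244 -0.0005  0.0216]
```

The flange is tilted 0.8°, resting on its -x edge, and the moment agrees. I'll take that tilt out of the tool and finish the press to 8 mm.

```bash
cat > q.py <<'E'
from h import *
cmd=np.load("cmd.npy")
t=-0.0277+0.014
for k in range(3):
    manip.move_linear(cmd,rate=.02,rot=tori(12.7,t));manip.dwell(.2);s=st(round(t,4))
    p=cap("wrist");f=flange(p);h=frameh(p)[1];print(h,f,R.from_rotvec(s["tcp_rot"]).as_matrix()[:,2].round(4))
    np.save("cmd.npy",cmd);np.save("t.npy",t)
    if abs(f[1][0])<.004 and abs(h-74.2)<.4:break
    if abs(f[1][0])>=.003:t+=f[1][0]
    cmd[2]-=np.clip((h-74.2)*1e-3,-.0015,.0015)
E
python3 q.py
```

```text
-0.0137 29.07 [ 510.5 -257.7  103. ] F [0.5 1.7 7.8] M [0.23 0.42 0.02] w 15.82
75.08 (np.int64(3048), array([0.0027, 0.0011, 0.0812])) [ 0.0153  0.0024 -0.9999]
-0.0137 29.57 [ 510.6 -257.7  102.3] F [-0.1  2.2  9.9] M [0.28 0.52 0.  ] w 15.61
74.45 (np.int64(3050), array([0.002 , 0.0016, 0.0806])) [ 0.0154  0.0024 -0.9999]
```

The flange is flat (slope 0.002, flange top 6 mm above the frame). The frame has sunk about 7.8 mm at about 12 N. I'll hold it there.

```bash
cat > r.py <<'E'
from h import *
for k in range(4): manip.dwell(1.1);st("hold")
p=cap("wrist");print(frameh(p)[1],flange(p))
for n in ("scene","top"):
    q=cap(n)
    for d in nets.place_of(q,"round_module")[:1]: print(n,round(d["p"],2),w(q,d["point"]).round(4))
E
python3 r.py
```

```text
hold 30.73 [ 510.6 -257.7  102.3] F [-0.1  2.2  9.4] M [0.25 0.52 0.  ] w 15.54
hold 31.82 [ 510.6 -257.7  102.3] F [-0.4  1.7  9.6] M [ 0.2   0.49 -0.04] w 15.61
hold 32.92 [ 510.6 -257.7  102.3] F [-0.5  1.4  9.6] M [0.24 0.5  0.01] w 15.29
hold 34.02 [ 510.6 -257.7  102.3] F [-0.   2.1 10.3] M [ 0.26  0.51 -0.  ] w 15.36
74.42 (np.int64(3063), array([0.004 , 0.0006, 0.0805]))
scene 0.82 [0.4611 0.0943 0.0011]
top 0.74 [0.4621 0.099  0.0006]
```

```bash
python3 -c "
from cell import job
print(job.close_job())"
```

```text
the job is handed in; nothing more can be done
None
```

The charger module is plugged in with its flange flat on the frame, which is pressed down about 7.8 mm (about 12 N), held steady for over 4 s and still gripped; the plug caught on the socket edge at first (contact up to about 20 N), and the job was handed in at about 34 s with the round module where it stood.

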